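# Open the spacer box and tip the spacers into its corner

### The job

With the blade of the orange spudger, lever the clear lid of the blue parts box open by its white lip until it stands past upright, then lay the spudger back flat on the table. Then lift the box well clear of the table by its black tab and tilt it until all three brass spacers have slid into the green corner; finish holding it still like that, plainly tilted and with the lid open. Leave the flux bottle, the tin and the soldering-iron stand alone.

Things in the scene. Friction and masses are not known exactly. Their poses are not given: they have to be found in the camera images.
- tote: Loose open blue box, outer 125 (x) x 155 (y) x 50 mm high, walls and floor 4 mm, about 0.35 kg. Origin: centre of its underside. -x long side (faces the robot, give or take the yaw): lid lip; +x side: hinge; -y end: grip tab; corner (-x, -y): marked green outside and on the inner floor. Spacers start to slide on the floor at a slope of 12 to 17 degrees, more is needed along a wall.
- tote_tab (a point): Grasp point on the box's black grip tab, an upright plate on the outside of the -y end wall: 10 mm thick (along the box's y), 40 mm wide (along x), rising from 10 mm to 95 mm above the box's underside, so 45 mm of it stand above the rim. The point is at (-25, -82.5, 80) mm in the box's frame, 15 mm below the tab's top.
- tote_corner (a point): The green corner: the inner corner of the box's floor at (-58.5, -73.5, 4) mm in the box's frame.
- lid (a joint): Angle of the clear lid in rad: 0 closed, 1.57 upright, up to 1.95 folded back. The hinge is stiff (0.09 N m, about 1 N at the lip) and the lid (60 g, 3 mm thick, covers the whole box, 125 x 155 mm) stays where it is left.
- lid_hinge (a point): Middle of the lid's hinge line, on the lid's underside, at (62.5, 0, 50.5) mm in the box's frame; the hinge runs along the box's y. The frame turns with the lid.
- lid_lip (a point): Outer edge of the lid's white pry lip, on its underside: the lip is 56 mm wide (along the box's y), 4 mm thick, and juts out 20 mm beyond the front wall, 145 mm from the hinge line, 50.5 mm above the box's underside when closed, with nothing below it.
- spudger: Pry tool (spudger) lying on the table: orange handle 100 x 16 x 18 mm high, thin steel blade 70 mm long, 16 mm wide, 2.5 mm thick, flat side up, 9 mm above the table while it lies. 45 g. Origin: on the underside, 40 mm behind the blade end of the handle, below spudger_grip; x runs along the tool to the blade's tip, z up.
- spudger_grip (a point): Middle of the spudger's handle's thickness near its balance point, 9 mm above its underside, above the origin.
- spudger_tip (a point): Tip of the spudger's blade, mid-thickness, 110 mm along x from spudger_grip at the same height.
- bottle: Bystander: white flux bottle with black cap, 34 mm across, 85 mm high. Origin: centre of its underside.
- tin: Bystander: round steel tip-cleaner tin, 66 mm across, 36 mm high. Origin: centre of its underside.
- iron: Bystander: black soldering-iron stand 110 x 75 mm with the iron in it, its handle slanting up to 155 mm high and out to 125 mm along the stand's x. Origin: centre of its underside.
- spacer0: Brass spacer, a loose round disc 15 mm across, 11 mm high, 15 g, standing on the box's floor. Origin: centre of its underside.
- spacer1: Brass spacer, a loose round disc 15 mm across, 11 mm high, 15 g, standing on the box's floor. Origin: centre of its underside.
- spacer2: Brass spacer, a loose round disc 15 mm across, 11 mm high, 15 g, standing on the box's floor. Origin: centre of its underside.
Not all that is in view belongs to the job. Of the things that look like the tote, take the one that is nearest to the robot's base at the start.

How it is judged:
By the outcome, as a careful person would: the job done as asked, in the order asked, and still so for the second after the job is handed in, while the arm keeps its last pose, push and grip.
It also fails if it takes over 67 s, if anything falls off the work surface, if the arm or the gripper's body presses on something with over 40 N, if the wrist force passes 120 N, or if a joint passes its speed limit or range.

### The arm

A 7-joint arm with a two-finger parallel gripper is mounted at the origin on the work surface. World frame = base frame: x ahead of the robot, y to its left, z up, the work surface at z = 0. Lengths are in m, angles in rad, forces in N, time in s.
With the tool pointing down it reaches from about 0.425 to 0.8 m from the base axis. Payload 8.3 kg.
Tool frame: the origin (TCP) lies between the finger pads; the fingertips stand 17 mm ahead of it and the grasp point (between the pads) lies 2 mm behind it; z points along the fingers, y is the line along which they close (so a half turn about z gives the same grasp; the last joint's range is limited). The gripper opens to 85 mm and grips with 20 to 120 N. Pads are 22 mm wide; open, the fingers measure 114 mm over their backs; the gripper's body (76 mm by 85 mm) begins 54 mm behind the grasp point. The pads swing forward as they close: fully open they stand 13 mm farther back than shut.
Start: joints at [-1.413, 0.383, 0.016, 1.37, -0.006, 1.388, -0.046], TCP at [0.137, 0.61, 0.248] pointing down, gripper open.
Joint ranges: [-2.95, 2.95], [-0.25, 2.06], [-1.52, 1.56], [0.18, 2.33], [-1.44, 4.58], [0.02, 2.06], [-3.01, 3.01]. Speed limits (rad/s): [2.39, 2.39, 3.01, 3.01, 3.14, 3.14, 3.14].

### API

Orientations are given as a unit quaternion [w, x, y, z].
In Python, from station import env, snapshot, camera_params, ticket gives the robot as it stands.
- The arm moves only by the tool drive_tool, never from a script. Its argument "increments" is a list of rows, each an object of numbers: "gripper": the finger opening in mm, from 0 to 85.4; "x", "y", "z": the shift along the world's x, y, z in mm; "roll": the turn about the world's z in degrees. In form: [{"gripper": .., "x": .., "y": .., "z": .., "roll": ..}, ...]. A call has 1 to 5 rows; each row is the pose to reach, as a shift and turn from the pose commanded when the call began; what a row does not reach only later rows make up. A row lasts 1/10 s, in which the tool goes at most 50 mm and 8.59 degrees, less where a joint would pass 70% of its speed; a pose out of reach is approached as far as the arm can. A call with a gripper value outside its range is refused whole. The fingers move at their own pace and stop on an object; "grip_force" is the grip in N (left out, the last holds). Time passes only in rows, so rows that repeat a pose let the fingers close. It gives the time, the measured TCP pose, the force, the opening and the grip force at its end, in the units of the state.
- env.get_obs(): the state, without advancing time (a new reading comes with each control period).
- snapshot(name): name is "scene" or "top"; returns (picture, depth): 384x512x3 uint8, blue, green, red; 384x512 float32, m along the optical axis (not along the pixel's ray), 0 where there is no reading.
- camera_params(name): a dict with "vertical_fov" (degrees; the focal length in pixels is half the picture's height over the tangent of half this angle, whatever the lens; pixels are square), "cx", "cy" (the principal point, pixels), "R" (3x3) and "t" (3): a world point X has camera coordinates R X + t. Camera axes: x right, y down, z forward; pixel columns grow to the right and rows downward; lengths in m; the calibration is good to about 2 mm. A picture is of the moment at which its call begins. camera_params takes no time and is no camera call.
- ticket.hand_in(): hands the job in; it is judged then, once.
The state is a dict: "clock": time; "joint_positions": joint angles; "joint_velocities": joint speeds; "joint_efforts": joint torques, N m; "tcp_pos": TCP position; "eef_rot": TCP orientation; "force": force on the tool from outside, world axes, zero at the start; "wrist_torque": the same for the moment, N m; "finger_gap": finger opening in m; "grasp_force": force on a finger pad.
Only numpy, scipy, OpenCV 4.12 (cv2) and the standard library are available. Lean on these libraries where they do the work, as an engineer would, in place of code of your own. Each camera call takes 0.05 s, during which the arm holds its last target. There are 200 camera calls.

## Working session

There is one attempt and no reset: what is moved stays moved. The work goes in short steps, Python scripts to look and compute and a tool call to move; the robot and the scene stay as the last step left them, time stands still between calls to the robot, and variables do not carry over. Pictures are saved under pics/ and viewed, at most 10 in all, crops included, and the job is handed in when it is done.

Besides the shell and the picture viewer there is one more tool, called after ">>>" as name(argument=value, ...), one argument or row to a line, values as JSON. drive_tool: Moves the arm, as the interface text tells. Its arguments: {"type":"object","properties":{"increments":{"type":"array"},"grip_force":{"type":"number"}},"required":["increments"]}

```bash
ls; mkdir -p pics; cat > h.py <<'E'
import numpy as np,cv2
from station import env,snapshot,camera_params,ticket
def K(n):
    p=camera_params(n);f=192/np.tan(np.radians(p['vertical_fov']/2));return f,p['cx'],p['cy'],np.array(p['R']),np.array(p['t'])
def ray(n,u,v):
    f,cx,cy,R,t=K(n);d=R.T@np.array([(u-cx)/f,(v-cy)/f,1]);return -R.T@t,d
def onz(n,u,v,z):
    c,d=ray(n,u,v);return c+d*(z-c[2])/d[2]
def dpt(n,u,v,dep):
    c,d=ray(n,u,v);return c+d*dep[int(round(v)),int(round(u))]
def proj(n,X):
    f,cx,cy,R,t=K(n);q=R@np.array(X)+t;return np.array([f*q[0]/q[2]+cx,f*q[1]/q[2]+cy])
E
python3 - <<'E'
from h import *
print(env.get_obs())
for n in('scene','top'):
    p,d=snapshot(n);np.save(f'pics/{n}0d.npy',d);cv2.imwrite(f'pics/{n}0.png',p);q=camera_params(n);print(n,q)
E
```

```text
pics
{'clock': 0.0, 'joint_positions': array([-1.412919  ,  0.38424415,  0.01637228,  1.37118344, -0.00630139,
        1.38818371, -0.04650485]), 'joint_velocities': array([-0.00130274, -0.00053694,  0.00015637, -0.00081083, -0.00034655,
       -0.00072239,  0.00090389]), 'joint_efforts': array([-1.78555028e-04, -6.27604151e+01,  8.43680911e-01, -3.71820474e+01,
        1.63045304e-02,  1.43999088e-02,  1.77266696e-05]), 'tcp_pos': array([0.13672676, 0.609373  , 0.24726182]), 'eef_rot': array([-9.13960169e-05,  1.10134723e-01,  9.93916180e-01, -9.80442012e-04]), 'force': array([-0.06739836,  0.50324143,  0.70415053]), 'wrist_torque': array([-0.04256346,  0.00574701, -0.02219311]), 'grasp_force': 0.0, 'finger_gap': 0.0854325939080866}
scene {'vertical_fov': 52.64130692703547, 'cx': 251.10019463180714, 'cy': 183.81713438866765, 'R': array([[-0.61590339,  0.78768155, -0.01485935],
       [ 0.6361928 ,  0.48614965, -0.59909702],
       [-0.4646738 , -0.3784393 , -0.80053854]]), 't': array([ 0.24925467, -0.40203369,  1.42539952])}
top {'vertical_fov': 48.59282854949553, 'cx': 261.1804713824575, 'cy': 191.00375327680348, 'R': array([[-3.93402436e-04, -9.99996204e-01,  2.72730778e-03],
       [-9.99618564e-01,  3.17937100e-04, -2.76156896e-02],
       [ 2.76147176e-02, -2.73713157e-03, -9.99614894e-01]]), 't': array([0.12721566, 0.57189444, 1.33043367])}
```

View pics/scene0.png

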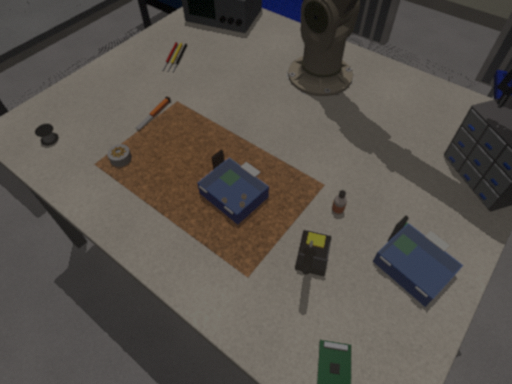

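View pics/top0.png

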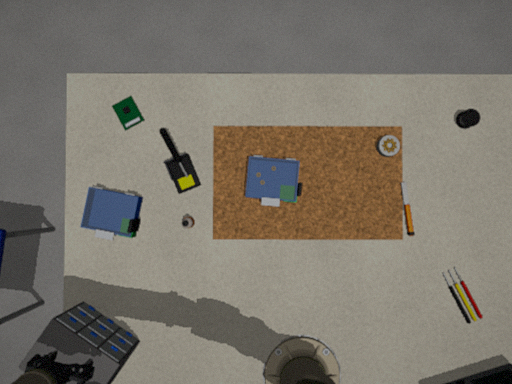

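Two blue boxes: the one at top (272,180) / scene (233,190) and another at top (112,212) / scene (417,262). The first is nearer the base (base at top ≈(302,365)) and so is the one meant. The orange spudger is at top (407,210), scene (153,113). I'll confirm this with one enlarged crop.

```bash
python3 - <<'E'
from h import *
t=cv2.imread('pics/top0.png');s=cv2.imread('pics/scene0.png')
a=cv2.resize(t[145:245,235:335],(400,400),interpolation=cv2.INTER_CUBIC)
b=cv2.resize(s[140:240,185:285],(400,400),interpolation=cv2.INTER_CUBIC)
cv2.imwrite('pics/crop0.png',np.hstack([a,b]))
# blobs
def blobs(n,im,d,lo,hi,roi,z):
    hsv=cv2.cvtColor(im,cv2.COLOR_BGR2HSV);m=cv2.inRange(hsv,lo,hi)
    x0,y0,x1,y1=roi;mm=np.zeros_like(m);mm[y0:y1,x0:x1]=m[y0:y1,x0:x1]
    cs=[c for c in cv2.findContours(mm,0,2)[0] if cv2.contourArea(c)>4]
    for c in cs:
        r=cv2.minAreaRect(c);dd=d[mm>0];bx=cv2.boxPoints(r)
        print(n,np.round(r[0],1),np.round(r[1],1),round(r[2],1),'area',cv2.contourArea(c),'corners',[np.round(onz(n,*q,z),3)[:2].tolist() for q in bx],'mid',np.round(onz(n,*r[0],z),3))
td=np.load('pics/top0d.npy');sd=np.load('pics/scene0d.npy')
print('orange');blobs('top',t,td,(5,150,120),(20,255,255),(395,170,425,245),.018)
blobs('scene',s,sd,(3,120,90),(20,255,255),(130,90,180,135),.018)
print('blue');blobs('top',t,td,(105,90,40),(125,255,255),(235,145,310,215),.05)
print('white');blobs('top',t,td,(0,0,150),(180,60,255),(255,192,290,210),.0545)
blobs('scene',s,sd,(0,0,150),(180,60,255),(235,155,265,180),.0545)
for n,d,pts in(('top',td,[(272,180),(255,165),(285,170),(271,202),(299,189),(409,220),(407,210),(404,192),(388,145),(260,185),(350,200)]),('scene',sd,[(153,113),(250,170),(218,160),(235,185)])):
    for p in pts: print(n,p,np.round(dpt(n,*p,d),3))
E
```

```text
orange
top [400.  231.4] [2.8 8.2] 18.4 area 5.5 corners [[0.435, -0.297], [0.459, -0.306], [0.456, -0.314], [0.432, -0.306]] mid [ 0.446 -0.306  0.018]
top [408.9 218. ] [26.6  4. ] 81.9 area 79.0 corners [[0.527, -0.322], [0.529, -0.334], [0.447, -0.345], [0.445, -0.333]] mid [ 0.487 -0.334  0.018]
scene [160.  118.5] [31. 38.] 90.0 area 624.5 corners [[0.514, -0.389], [0.436, -0.285], [0.541, -0.183], [0.614, -0.279]] mid [ 0.528 -0.282  0.018]
scene [158.3 106.8] [ 2.8 21.9] 45.0 area 54.5 corners [[0.533, -0.328], [0.447, -0.342], [0.45, -0.329], [0.535, -0.315]] mid [ 0.492 -0.328  0.018]
blue
top [272.4 178.5] [50.6 39.9] 5.0 area 1632.5 corners [[0.555, 0.175], [0.677, 0.165], [0.663, 0.01], [0.542, 0.021]] mid [0.609 0.093 0.05 ]
white
top [270.4 201.5] [17.3  6.7] 5.7 area 96.0 corners [[0.531, 0.126], [0.552, 0.124], [0.546, 0.072], [0.526, 0.074]] mid [0.539 0.099 0.054]
top (272, 180) [0.604 0.094 0.054]
top (255, 165) [0.649 0.146 0.06 ]
top (285, 170) [0.635 0.054 0.049]
top (271, 202) [0.537 0.097 0.048]
top (299, 189) [0.575 0.016 0.095]
top (409, 220) [ 0.481 -0.334  0.018]
top (407, 210) [ 0.512 -0.329  0.014]
top (404, 192) [ 0.569 -0.321  0.014]
top (388, 145) [ 0.714 -0.266  0.031]
top (260, 185) [0.589 0.131 0.051]
top (350, 200) [ 0.544 -0.156 -0.008]
scene (153, 113) [ 0.522 -0.323  0.015]
scene (250, 170) [0.542 0.104 0.053]
scene (218, 160) [0.58  0.02  0.073]
scene (235, 185) [0.607 0.104 0.053]
```

View pics/crop0.png

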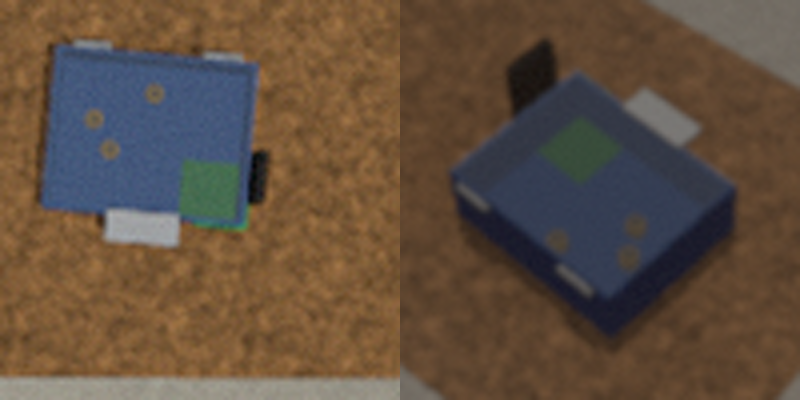

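>>> drive_tool(
  increments=[
    {"x":0,"y":0,"z":20,"roll":0,"gripper":85},
  ],
)

```text
clock: 0.2
tcp_pos: [0.1365, 0.6082, 0.2648]
eef_rot: [-0.0, 0.11, 0.994, -0.003]
force: [0.3, 0.5, 0.4]
finger_gap: 0.0848
grasp_force: 0.0
```

The crop confirms it: clear-lidded box with white lip (crop (142,227)), green corner, black tab (258,177) and three spacers. Yaw is about -4.9°. Next I swing round to the spudger on an arc.

>>> drive_tool(
  increments=[
    {"x":40,"y":-25,"roll":4},
    {"x":80,"y":-50,"roll":8},
    {"x":120,"y":-80,"roll":12},
    {"x":160,"y":-110,"roll":16},
    {"x":200,"y":-140,"roll":20},
  ],
)

```text
invalid input at $.increments[0]: expected keys gripper, x, y, z, roll
```

>>> drive_tool(
  increments=[
    {"x":40,"y":-30},
    {"x":80,"y":-60},
    {"x":120,"y":-90},
    {"x":155,"y":-125},
    {"x":190,"y":-160},
  ],
)

```text
invalid input at $.increments[0]: expected keys gripper, x, y, z, roll
```

>>> drive_tool(
  increments=[
    {"x":20,"y":-45},
    {"x":40,"y":-90},
    {"x":60,"y":-135},
    {"x":65,"y":-185},
    {"x":65,"y":-235},
  ],
)

```text
invalid input at $.increments[0]: expected keys gripper, x, y, z, roll
```

>>> drive_tool(
  increments=[
    {"x":0,"y":-50},
    {"x":-5,"y":-100},
    {"x":-20,"y":-145},
    {"x":-40,"y":-190},
    {"x":-60,"y":-235},
  ],
)

```text
invalid input at $.increments[0]: expected keys gripper, x, y, z, roll
```

>>> drive_tool(
  increments=[
    {"gripper":85,"x":40,"y":-25,"z":0,"roll":4},
    {"gripper":85,"x":80,"y":-50,"z":0,"roll":8},
    {"gripper":85,"x":120,"y":-80,"z":0,"roll":12},
    {"gripper":85,"x":160,"y":-110,"z":0,"roll":16},
    {"gripper":85,"x":200,"y":-140,"z":0,"roll":20},
  ],
)

```text
clock: 0.7
tcp_pos: [0.338, 0.4682, 0.2679]
eef_rot: [-0.0, -0.066, 0.998, -0.0]
force: [1.2, 0.5, -0.3]
finger_gap: 0.0852
grasp_force: 0.0
```

>>> drive_tool(
  increments=[
    {"gripper":85,"x":40,"y":-30,"z":0,"roll":0},
    {"gripper":85,"x":80,"y":-60,"z":0,"roll":0},
    {"gripper":85,"x":120,"y":-90,"z":0,"roll":0},
    {"gripper":85,"x":155,"y":-125,"z":0,"roll":0},
    {"gripper":85,"x":190,"y":-160,"z":0,"roll":0},
  ],
)

```text
clock: 1.2
tcp_pos: [0.5279, 0.3082, 0.2678]
eef_rot: [-0.0, -0.064, 0.998, -0.0]
force: [0.4, 0.4, 0.2]
finger_gap: 0.085
grasp_force: 0.0
```

>>> drive_tool(
  increments=[
    {"gripper":85,"x":20,"y":-45,"z":0,"roll":0},
    {"gripper":85,"x":40,"y":-90,"z":0,"roll":0},
    {"gripper":85,"x":60,"y":-135,"z":0,"roll":0},
    {"gripper":85,"x":65,"y":-185,"z":0,"roll":0},
    {"gripper":85,"x":65,"y":-235,"z":0,"roll":0},
  ],
)

```text
clock: 1.7
tcp_pos: [0.592, 0.0729, 0.2674]
eef_rot: [-0.001, -0.064, 0.998, -0.0]
force: [-0.3, -1.0, -0.3]
finger_gap: 0.0857
grasp_force: 0.0
```

>>> drive_tool(
  increments=[
    {"gripper":60,"x":0,"y":-50,"z":0,"roll":0},
    {"gripper":60,"x":-5,"y":-100,"z":0,"roll":0},
    {"gripper":60,"x":-20,"y":-145,"z":0,"roll":0},
    {"gripper":60,"x":-40,"y":-190,"z":0,"roll":0},
    {"gripper":60,"x":-60,"y":-235,"z":0,"roll":0},
  ],
)

```text
clock: 2.2
tcp_pos: [0.5306, -0.1617, 0.2678]
eef_rot: [-0.0, -0.064, 0.998, 0.0]
force: [0.2, -0.3, 0.2]
finger_gap: 0.0601
grasp_force: 0.0
```

>>> drive_tool(
  increments=[
    {"gripper":45,"x":-10,"y":-45,"z":0,"roll":1},
    {"gripper":45,"x":-20,"y":-90,"z":-20,"roll":1},
    {"gripper":45,"x":-32,"y":-130,"z":-40,"roll":1},
    {"gripper":45,"x":-43,"y":-170,"z":-60,"roll":1},
    {"gripper":45,"x":-43,"y":-170,"z":-106,"roll":1},
  ],
)

```text
clock: 2.7
tcp_pos: [0.4863, -0.3385, 0.1646]
eef_rot: [0.002, -0.068, 0.998, -0.004]
force: [0.9, -1.2, -1.0]
finger_gap: 0.045
grasp_force: 0.0
```

>>> drive_tool(
  increments=[
    {"gripper":45,"x":0,"y":0,"z":-45,"roll":0},
    {"gripper":45,"x":0,"y":0,"z":-85,"roll":0},
    {"gripper":45,"x":0,"y":0,"z":-110,"roll":0},
    {"gripper":45,"x":0,"y":0,"z":-130,"roll":0},
    {"gripper":45,"x":0,"y":0,"z":-140,"roll":0},
  ],
)

```text
clock: 3.2
tcp_pos: [0.4875, -0.329, 0.0198]
eef_rot: [-0.002, -0.073, 0.997, 0.001]
force: [-0.0, 1.1, 1.2]
finger_gap: 0.0454
grasp_force: 0.0
```

>>> drive_tool(
  increments=[
    {"gripper":0,"x":0,"y":0,"z":0,"roll":0},
    {"gripper":0,"x":0,"y":0,"z":0,"roll":0},
    {"gripper":0,"x":0,"y":0,"z":0,"roll":0},
    {"gripper":0,"x":0,"y":0,"z":0,"roll":0},
    {"gripper":0,"x":0,"y":0,"z":0,"roll":0},
  ],
  grip_force=50,
)

```text
clock: 3.7
tcp_pos: [0.4894, -0.3302, 0.0233]
eef_rot: [0.001, -0.073, 0.997, -0.0]
force: [-1.1, -0.4, 3.3]
finger_gap: 0.0146
grasp_force: 51.2
```

>>> drive_tool(
  increments=[
    {"gripper":0,"x":0,"y":0,"z":15,"roll":-2},
    {"gripper":0,"x":0,"y":0,"z":40,"roll":-5},
    {"gripper":0,"x":0,"y":10,"z":70,"roll":-8},
    {"gripper":0,"x":-5,"y":30,"z":80,"roll":-11},
    {"gripper":0,"x":-10,"y":60,"z":90,"roll":-13},
  ],
)

```text
clock: 4.2
tcp_pos: [0.4788, -0.2712, 0.1138]
eef_rot: [0.001, 0.043, 0.999, -0.001]
force: [0.5, -0.0, -0.9]
finger_gap: 0.0144
grasp_force: 50.7
```

>>> drive_tool(
  increments=[
    {"gripper":0,"x":-5,"y":45,"z":0,"roll":0},
    {"gripper":0,"x":-10,"y":90,"z":0,"roll":0},
    {"gripper":0,"x":-15,"y":135,"z":0,"roll":0},
    {"gripper":0,"x":-20,"y":180,"z":0,"roll":0},
    {"gripper":0,"x":-30,"y":220,"z":0,"roll":0},
  ],
)

```text
clock: 4.7
tcp_pos: [0.4489, -0.0476, 0.1128]
eef_rot: [0.001, 0.04, 0.999, 0.0]
force: [0.5, 0.5, -0.9]
finger_gap: 0.0144
grasp_force: 50.7
```

>>> drive_tool(
  increments=[
    {"gripper":0,"x":-10,"y":40,"z":0,"roll":0},
    {"gripper":0,"x":-18,"y":70,"z":0,"roll":0},
    {"gripper":0,"x":-26,"y":100,"z":0,"roll":0},
    {"gripper":0,"x":-26,"y":100,"z":0,"roll":0},
  ],
)

```text
clock: 5.1
tcp_pos: [0.4219, 0.0542, 0.1126]
eef_rot: [0.0, 0.037, 0.999, 0.001]
force: [0.4, -0.5, -0.4]
finger_gap: 0.0143
grasp_force: 50.7
```

```bash
python3 - <<'E'
from h import *
o=env.get_obs();print(o['tcp_pos'],o['clock'],o['joint_positions'])
for n,(x,y,w,h) in(('top',(250,160,100,100)),('scene',(190,110,100,100))):
    p,d=snapshot(n);cv2.imwrite(f'pics/{n}1.png',p)
    c=cv2.resize(p[y:y+h,x:x+w],(400,400),interpolation=cv2.INTER_CUBIC);globals()[n]=c
    print(n,proj(n,o['tcp_pos']),proj(n,o['tcp_pos']+np.array([.1096,-.0094,-.014])))
cv2.imwrite('pics/crop1.png',np.hstack([top,scene]))
E
```

```text
[0.421864   0.05420191 0.11258601] 5.1 [-0.54791083  0.07408055  0.36263656  2.07862427 -0.03317575  0.99353314
  1.32785486]
top [286.48819655 241.89227675] [289.3217446  203.94429567]
scene [261.6638129  123.19081003] [235.23493184 147.53326771]
```

View pics/crop1.png

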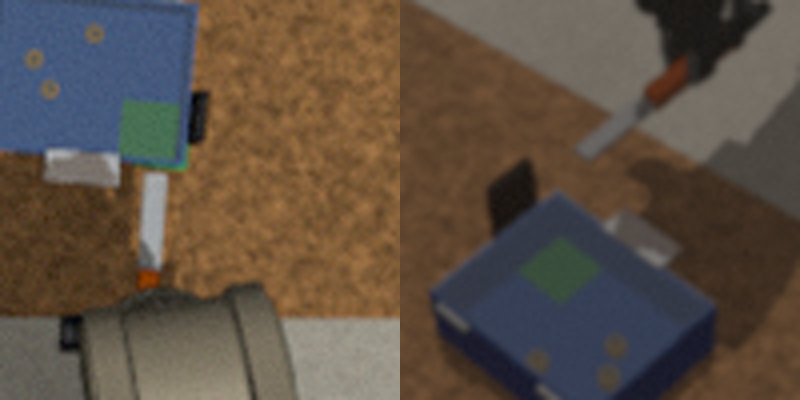

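Top crop: blade tip at (155,172), i.e. image (289,203). Scene crop: tip at (187,153), i.e. image (237,148). Both lie within 1 px of the prediction. Now I lower beside the lip, slide under it and lever.

>>> drive_tool(
  increments=[
    {"gripper":0,"x":0,"y":0,"z":-20,"roll":0},
    {"gripper":0,"x":0,"y":0,"z":-40,"roll":0},
    {"gripper":0,"x":0,"y":0,"z":-55,"roll":0},
    {"gripper":0,"x":2,"y":20,"z":-55,"roll":0},
    {"gripper":0,"x":4,"y":40,"z":-55,"roll":0},
  ],
)

```text
clock: 5.7
tcp_pos: [0.4271, 0.0883, 0.0569]
eef_rot: [-0.0, 0.043, 0.999, -0.001]
force: [-0.2, 0.3, 0.4]
finger_gap: 0.0145
grasp_force: 50.7
```

>>> drive_tool(
  increments=[
    {"gripper":0,"x":1,"y":15,"z":0,"roll":0},
    {"gripper":0,"x":1,"y":15,"z":3,"roll":0},
    {"gripper":0,"x":1,"y":15,"z":6,"roll":0},
    {"gripper":0,"x":1,"y":15,"z":10,"roll":0},
    {"gripper":0,"x":1,"y":15,"z":18,"roll":0},
  ],
)

```text
clock: 6.2
tcp_pos: [0.4276, 0.1037, 0.0754]
eef_rot: [-0.0, 0.042, 0.999, -0.0]
force: [0.3, -0.7, -2.4]
finger_gap: 0.0145
grasp_force: 50.6
```

>>> drive_tool(
  increments=[
    {"gripper":0,"x":1,"y":0,"z":12,"roll":0},
    {"gripper":0,"x":4,"y":0,"z":25,"roll":0},
    {"gripper":0,"x":9,"y":-1,"z":39,"roll":0},
    {"gripper":0,"x":15,"y":-1,"z":51,"roll":0},
    {"gripper":0,"x":22,"y":-2,"z":63,"roll":0},
  ],
)

```text
clock: 6.7
tcp_pos: [0.4499, 0.1028, 0.1397]
eef_rot: [0.0, 0.041, 0.999, 0.0]
force: [0.3, -0.8, -1.8]
finger_gap: 0.0145
grasp_force: 50.6
```

```bash
python3 - <<'E'
from h import *
o=env.get_obs();print(o['tcp_pos'],o['clock'])
for n,(x,y,w,h) in(('top',(250,160,100,100)),('scene',(190,110,100,100))):
    p,d=snapshot(n);cv2.imwrite(f'pics/{n}2.png',p)
    globals()[n]=cv2.resize(p[y:y+h,x:x+w],(400,400),interpolation=cv2.INTER_CUBIC)
cv2.imwrite('pics/crop2.png',np.hstack([top,scene]))
E
```

```text
[0.44992031 0.10280185 0.13967305] 6.7
```

View pics/crop2.png

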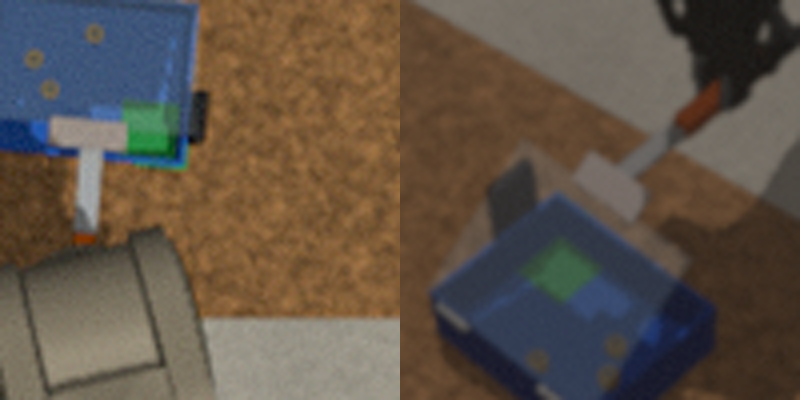

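The lid is lifting on the blade: the white lip is raised at scene crop (212,187). I continue over the top.

>>> drive_tool(
  increments=[
    {"gripper":0,"x":12,"y":-1,"z":11,"roll":0},
    {"gripper":0,"x":24,"y":-2,"z":20,"roll":0},
    {"gripper":0,"x":36,"y":-3,"z":27,"roll":0},
    {"gripper":0,"x":50,"y":-4,"z":33,"roll":0},
    {"gripper":0,"x":64,"y":-5,"z":37,"roll":0},
  ],
)

```text
clock: 7.3
tcp_pos: [0.514, 0.0981, 0.1754]
eef_rot: [-0.0, 0.04, 0.999, 0.0]
force: [-0.6, 0.2, -0.4]
finger_gap: 0.0145
grasp_force: 50.7
```

>>> drive_tool(
  increments=[
    {"gripper":0,"x":14,"y":-1,"z":3,"roll":0},
    {"gripper":0,"x":28,"y":-2,"z":4,"roll":0},
    {"gripper":0,"x":42,"y":-4,"z":4,"roll":0},
    {"gripper":0,"x":54,"y":-5,"z":2,"roll":0},
    {"gripper":0,"x":66,"y":-6,"z":0,"roll":0},
  ],
)

```text
clock: 7.8
tcp_pos: [0.5803, 0.092, 0.1749]
eef_rot: [-0.0, 0.041, 0.999, -0.0]
force: [-0.4, 0.3, 0.1]
finger_gap: 0.0147
grasp_force: 50.8
```

>>> drive_tool(
  increments=[
    {"gripper":0,"x":7,"y":-1,"z":-2,"roll":0},
    {"gripper":0,"x":14,"y":-1,"z":-4,"roll":0},
    {"gripper":0,"x":14,"y":-1,"z":-4,"roll":0},
    {"gripper":0,"x":0,"y":0,"z":0,"roll":0},
    {"gripper":0,"x":-20,"y":1,"z":5,"roll":0},
  ],
)

```text
clock: 8.3
tcp_pos: [0.5595, 0.0929, 0.1799]
eef_rot: [-0.0, 0.041, 0.999, -0.0]
force: [0.4, 0.2, -0.1]
finger_gap: 0.0142
grasp_force: 50.7
```

```bash
python3 - <<'E'
from h import *
o=env.get_obs();print(o['tcp_pos'],o['clock'],o['force'])
for n,(x,y,w,h) in(('top',(230,130,120,100)),('scene',(190,110,120,100))):
    p,d=snapshot(n);cv2.imwrite(f'pics/{n}3.png',p)
    globals()[n]=cv2.resize(p[y:y+h,x:x+w],(400,333),interpolation=cv2.INTER_CUBIC)
cv2.imwrite('pics/crop3.png',np.hstack([top,scene]))
for th in(1.57,1.7,1.8,1.9):
    r=.145;bx=.0625-r*np.cos(th);z=.0505+r*np.sin(th);X=[.609+bx*.9963,.093-bx*.0854,z]
    print(th,proj('top',X),proj('scene',X))
E
```

```text
[0.55954398 0.09288832 0.17985084] 8.3 [ 0.41681977  0.21776966 -0.13351116]
1.57 [275.86224399 152.51362451] [209.945633   162.99914255]
1.7 [276.42744519 145.68987197] [204.2141363  167.85803246]
1.8 [276.83091233 140.61587741] [199.89139202 172.03762675]
1.9 [277.20131336 135.76894766] [195.71208381 176.54267319]
```

View pics/crop3.png

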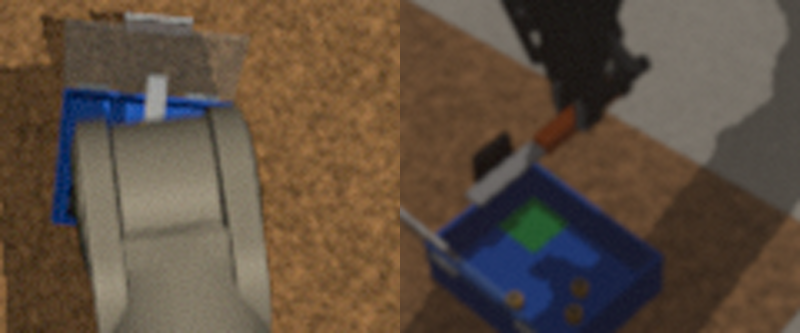

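The lip edge now sits at top (277,136), so the lid is at about 1.85–1.9 rad, past upright. I lay the spudger back.

>>> drive_tool(
  increments=[
    {"gripper":0,"x":-45,"y":0,"z":0,"roll":0},
    {"gripper":0,"x":-80,"y":-20,"z":0,"roll":2},
    {"gripper":0,"x":-90,"y":-65,"z":0,"roll":5},
    {"gripper":0,"x":-90,"y":-115,"z":0,"roll":7},
    {"gripper":0,"x":-90,"y":-165,"z":0,"roll":10},
  ],
)

```text
clock: 8.9
tcp_pos: [0.4696, -0.0731, 0.1808]
eef_rot: [0.001, -0.048, 0.999, 0.0]
force: [1.4, -0.4, -0.4]
finger_gap: 0.0148
grasp_force: 50.7
```

>>> drive_tool(
  increments=[
    {"gripper":0,"x":0,"y":-45,"z":-20,"roll":0},
    {"gripper":0,"x":5,"y":-90,"z":-40,"roll":0},
    {"gripper":0,"x":10,"y":-135,"z":-60,"roll":0},
    {"gripper":0,"x":15,"y":-180,"z":-80,"roll":0},
    {"gripper":0,"x":20,"y":-225,"z":-95,"roll":0},
  ],
)

```text
clock: 9.4
tcp_pos: [0.4899, -0.2985, 0.084]
eef_rot: [-0.0, -0.047, 0.999, 0.0]
force: [1.0, 1.2, -0.8]
finger_gap: 0.0144
grasp_force: 50.7
```

>>> drive_tool(
  increments=[
    {"gripper":0,"x":0,"y":-10,"z":-20,"roll":0},
    {"gripper":0,"x":0,"y":-10,"z":-40,"roll":0},
    {"gripper":0,"x":0,"y":-10,"z":-53,"roll":0},
    {"gripper":0,"x":0,"y":-10,"z":-58,"roll":0},
    {"gripper":0,"x":0,"y":-10,"z":-61,"roll":0},
  ],
)

```text
clock: 9.9
tcp_pos: [0.4902, -0.3064, 0.0242]
eef_rot: [0.0, -0.047, 0.999, 0.0]
force: [-0.2, -0.4, -0.1]
finger_gap: 0.0144
grasp_force: 50.7
```

>>> drive_tool(
  increments=[
    {"gripper":0,"x":0,"y":0,"z":0,"roll":0},
    {"gripper":0,"x":0,"y":0,"z":0,"roll":0},
  ],
)

```text
clock: 10.1
tcp_pos: [0.4905, -0.3069, 0.0252]
eef_rot: [0.001, -0.047, 0.999, -0.0]
force: [0.1, -0.0, -0.1]
finger_gap: 0.0146
grasp_force: 50.7
```

>>> drive_tool(
  increments=[
    {"gripper":0,"x":0,"y":0,"z":-2,"roll":0},
    {"gripper":20,"x":0,"y":0,"z":-2,"roll":0},
    {"gripper":40,"x":0,"y":0,"z":-2,"roll":0},
    {"gripper":40,"x":0,"y":0,"z":0,"roll":0},
    {"gripper":40,"x":0,"y":0,"z":15,"roll":0},
  ],
)

```text
clock: 10.6
tcp_pos: [0.4887, -0.3062, 0.0383]
eef_rot: [-0.002, -0.047, 0.999, 0.001]
force: [-0.1, 0.2, 0.5]
finger_gap: 0.0399
grasp_force: 0.0
```

>>> drive_tool(
  increments=[
    {"gripper":40,"x":0,"y":0,"z":50,"roll":0},
    {"gripper":40,"x":0,"y":0,"z":100,"roll":0},
    {"gripper":40,"x":0,"y":10,"z":150,"roll":0},
    {"gripper":40,"x":0,"y":40,"z":190,"roll":0},
    {"gripper":40,"x":10,"y":70,"z":230,"roll":0},
  ],
)

```text
clock: 11.1
tcp_pos: [0.4979, -0.239, 0.2714]
eef_rot: [0.001, -0.045, 0.999, -0.0]
force: [1.4, -0.3, 1.0]
finger_gap: 0.0402
grasp_force: 0.0
```

>>> drive_tool(
  increments=[
    {"gripper":40,"x":50,"y":0,"z":0,"roll":0},
    {"gripper":40,"x":100,"y":0,"z":0,"roll":0},
    {"gripper":40,"x":150,"y":0,"z":0,"roll":0},
    {"gripper":40,"x":200,"y":0,"z":0,"roll":0},
    {"gripper":40,"x":250,"y":0,"z":0,"roll":0},
  ],
)

```text
clock: 11.6
tcp_pos: [0.7457, -0.2371, 0.2695]
eef_rot: [0.001, -0.047, 0.999, -0.0]
force: [2.6, -0.8, 1.8]
finger_gap: 0.0402
grasp_force: 0.0
```

>>> drive_tool(
  increments=[
    {"gripper":40,"x":50,"y":0,"z":0,"roll":0},
    {"gripper":40,"x":100,"y":0,"z":0,"roll":0},
    {"gripper":40,"x":150,"y":0,"z":0,"roll":0},
    {"gripper":40,"x":200,"y":0,"z":0,"roll":0},
    {"gripper":40,"x":250,"y":0,"z":0,"roll":0},
  ],
)

```text
clock: 12.1
tcp_pos: [0.8252, -0.2398, 0.2572]
eef_rot: [0.017, -0.044, 0.999, -0.008]
force: [1.8, -0.9, 14.8]
finger_gap: 0.0401
grasp_force: 0.0
```

```bash
python3 - <<'E'
from h import *
o=env.get_obs();print(o['tcp_pos'],o['clock'],o['eef_rot'],o['joint_positions'])
E
```

```text
[ 0.82524914 -0.23976801  0.25717464] 12.1 [ 0.0172465  -0.0442323   0.99884187 -0.00780899] [ 0.16068564  1.16461756  1.25809674  0.181712   -1.18912523  1.87724378
  2.00415646]
```

>>> drive_tool(
  increments=[
    {"gripper":40,"x":50,"y":0,"z":50,"roll":0},
    {"gripper":40,"x":100,"y":0,"z":100,"roll":0},
    {"gripper":40,"x":150,"y":0,"z":150,"roll":0},
    {"gripper":40,"x":200,"y":0,"z":200,"roll":0},
    {"gripper":40,"x":250,"y":0,"z":250,"roll":0},
  ],
)

```text
clock: 12.6
tcp_pos: [0.8213, -0.2015, 0.3195]
eef_rot: [0.038, -0.047, 0.998, -0.012]
force: [-0.3, 0.4, 1.0]
finger_gap: 0.0397
grasp_force: 0.0
```

```bash
python3 - <<'E'
from h import *
o=env.get_obs();print(o['tcp_pos'],o['clock'],o['eef_rot'],o['joint_positions'])
E
```

```text
[ 0.8212997  -0.20154056  0.31950909] 12.6 [ 0.03769891 -0.04658688  0.99812647 -0.01232873] [ 0.11361072  1.10349263  1.40258228  0.18201978 -1.32026692  1.92053726
  1.97387999]
```

>>> drive_tool(
  increments=[
    {"gripper":40,"x":50,"y":0,"z":0,"roll":0},
    {"gripper":40,"x":100,"y":0,"z":0,"roll":0},
    {"gripper":40,"x":150,"y":0,"z":0,"roll":0},
    {"gripper":40,"x":200,"y":0,"z":0,"roll":0},
    {"gripper":40,"x":250,"y":0,"z":0,"roll":0},
  ],
)

```text
clock: 13.1
tcp_pos: [0.8678, -0.1776, 0.2649]
eef_rot: [0.058, -0.046, 0.997, -0.017]
force: [0.5, 0.5, -0.2]
finger_gap: 0.0401
grasp_force: 0.0
```

>>> drive_tool(
  increments=[
    {"gripper":40,"x":-45,"y":0,"z":0,"roll":0},
    {"gripper":40,"x":-90,"y":0,"z":0,"roll":0},
    {"gripper":40,"x":-90,"y":0,"z":0,"roll":0},
  ],
)

```text
clock: 13.4
tcp_pos: [0.793, -0.1788, 0.2673]
eef_rot: [0.06, -0.046, 0.997, -0.019]
force: [2.5, -0.9, 2.5]
finger_gap: 0.0402
grasp_force: 0.0
```

The push beyond reach leaves a lasting tilt of about 2.3° per call, so I can tilt the box that way. Next I check whether the tote moved, and where the spudger lies.

```bash
python3 - <<'E'
from h import *
o=env.get_obs();print(o['tcp_pos'],o['clock'],o['eef_rot'],o['joint_positions'])
t,td=snapshot('top');s,sd=snapshot('scene')
cv2.imwrite('pics/top4.png',t);cv2.imwrite('pics/scene4.png',s)
a=cv2.resize(t[120:230,235:345],(400,400),interpolation=cv2.INTER_CUBIC)
b=cv2.resize(s[120:230,180:290],(400,400),interpolation=cv2.INTER_CUBIC)
cv2.imwrite('pics/crop4.png',np.hstack([a,b]))
hsv=cv2.cvtColor(t,cv2.COLOR_BGR2HSV);m=cv2.inRange(hsv,(0,0,0),(180,255,60));mm=m*0;mm[178:205,290:312]=m[178:205,290:312]
for c in cv2.findContours(mm,0,2)[0]:
    if cv2.contourArea(c)>4:
        r=cv2.minAreaRect(c);print('tab',r,onz('top',*r[0],.095))
f=lambda bx,by,z:[.609+bx*.9963+by*.0854,.093-bx*.0854+by*.9963,z]
for X in [f(-.025,-.0825,.095),f(-.0625,-.0775,.05),f(-.0625,.0775,.05)]: print(proj('top',X),proj('scene',X))
# tab points by depth: z>.06
H,W=td.shape;pts=[dpt('top',u,v,td) for v in range(178,205) for u in range(288,312)]
P=np.array([p for p in pts if .075<p[2]<.12]);print(len(P),P.mean(0),P.min(0),P.max(0))
pts=[dpt('scene',u,v,sd) for v in range(140,185) for u in range(200,235)]
P=np.array([p for p in pts if .06<p[2]<.12 and p[1]<.035]);print(len(P),P.mean(0),P.min(0),P.max(0))
E
```

```text
[ 0.79304148 -0.17878719  0.26727932] 13.4 [ 0.05972916 -0.04642574  0.99694995 -0.01917982] [-0.26100986  1.0737675   1.4907167   0.821284   -1.18723258  1.72896064
  2.25493085]
tab ((298.69232177734375, 188.9615478515625), (3.845076560974121, 12.403472900390625), 7.125016689300537) [0.57550435 0.01688214 0.095     ]
[300.03024404 188.43710886] [215.9877279  152.96907471]
[295.989696   201.05547641] [227.83917151 156.9047272 ]
[245.28287881 196.72725378] [267.90748397 185.78829507]
52 [0.57486705 0.0136687  0.09202276] [0.55498888 0.00684393 0.07762654] [0.59328427 0.01909623 0.09833693]
139 [0.57737202 0.01848127 0.08135352] [0.55552806 0.00956795 0.06001027] [0.59604103 0.0233119  0.09728549]
```

View pics/crop4.png

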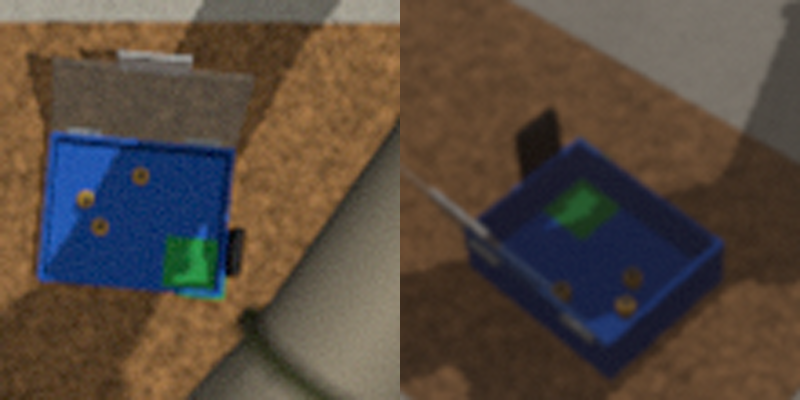

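Tab measured from both views at (0.575, 0.016), top about 0.095. Lid is standing open and the box is unmoved. I approach the tab.

>>> drive_tool(
  increments=[
    {"gripper":40,"x":-45,"y":0,"z":0,"roll":-2},
    {"gripper":40,"x":-90,"y":0,"z":0,"roll":-4},
    {"gripper":40,"x":-135,"y":10,"z":0,"roll":-6},
    {"gripper":40,"x":-175,"y":30,"z":0,"roll":-8},
    {"gripper":40,"x":-200,"y":60,"z":0,"roll":-10},
  ],
)

```text
clock: 14.0
tcp_pos: [0.5911, -0.1204, 0.2681]
eef_rot: [0.058, 0.044, 0.997, -0.024]
force: [0.3, 0.6, 1.8]
finger_gap: 0.0401
grasp_force: 0.0
```

>>> drive_tool(
  increments=[
    {"gripper":40,"x":0,"y":40,"z":0,"roll":0},
    {"gripper":40,"x":0,"y":80,"z":0,"roll":0},
    {"gripper":40,"x":0,"y":120,"z":-20,"roll":0},
    {"gripper":40,"x":0,"y":133,"z":-60,"roll":0},
    {"gripper":40,"x":0,"y":133,"z":-60,"roll":0},
  ],
)

```text
clock: 14.5
tcp_pos: [0.5926, 0.0188, 0.2042]
eef_rot: [0.055, 0.038, 0.997, -0.024]
force: [-1.1, 0.5, -0.7]
finger_gap: 0.0399
grasp_force: 0.0
```

```bash
python3 - <<'E'
from h import *
from scipy.spatial.transform import Rotation as R
o=env.get_obs();q=o['eef_rot'];r=R.from_quat([q[1],q[2],q[3],q[0]]).as_matrix();print(o['tcp_pos'],o['clock'],q,o['joint_positions']);print(r.round(3),np.degrees(np.arctan2(r[1,1],r[0,1])))
E
```

```text
[0.59259831 0.01877881 0.20416318] 14.5 [ 0.05517833  0.03845873  0.99745679 -0.02358443] [-1.09323506  0.72584594  1.49485642  1.6704747  -0.73576646  1.32597023
  1.98196688]
[[-0.991  0.079  0.108]
 [ 0.074  0.996 -0.051]
 [-0.112 -0.043 -0.993]] 85.44607540929925
```

>>> drive_tool(
  increments=[
    {"gripper":40,"x":-17,"y":-4,"z":-40,"roll":0},
    {"gripper":40,"x":-17,"y":-4,"z":-75,"roll":0},
    {"gripper":40,"x":-17,"y":-4,"z":-105,"roll":0},
    {"gripper":40,"x":-17,"y":-4,"z":-122,"roll":0},
    {"gripper":40,"x":-17,"y":-4,"z":-124,"roll":0},
  ],
)

```text
clock: 15.0
tcp_pos: [0.5768, 0.009, 0.0843]
eef_rot: [0.058, 0.042, 0.997, -0.024]
force: [-0.3, -0.1, 0.5]
finger_gap: 0.04
grasp_force: 0.0
```

>>> drive_tool(
  increments=[
    {"gripper":0,"x":0,"y":0,"z":0,"roll":0},
    {"gripper":0,"x":0,"y":0,"z":0,"roll":0},
    {"gripper":0,"x":0,"y":0,"z":0,"roll":0},
    {"gripper":0,"x":0,"y":0,"z":0,"roll":0},
    {"gripper":0,"x":0,"y":0,"z":0,"roll":0},
  ],
  grip_force=100,
)

```text
clock: 15.5
tcp_pos: [0.5784, 0.0099, 0.0871]
eef_rot: [0.06, 0.042, 0.997, -0.024]
force: [-2.7, -0.5, 8.0]
finger_gap: 0.008
grasp_force: 97.9
```

>>> drive_tool(
  increments=[
    {"gripper":0,"x":0,"y":0,"z":10,"roll":0},
    {"gripper":0,"x":0,"y":0,"z":25,"roll":0},
    {"gripper":0,"x":0,"y":0,"z":45,"roll":0},
    {"gripper":0,"x":0,"y":0,"z":70,"roll":0},
    {"gripper":0,"x":0,"y":0,"z":95,"roll":0},
  ],
)

```text
clock: 16.0
tcp_pos: [0.5766, 0.0099, 0.1814]
eef_rot: [0.058, 0.041, 0.997, -0.025]
force: [0.6, 0.8, -5.5]
finger_gap: 0.0083
grasp_force: 97.5
```

```bash
python3 - <<'E'
from h import *
o=env.get_obs();print(o['tcp_pos'],o['clock'],o['eef_rot'],o['joint_positions'],o['force'],o['wrist_torque'])
t,td=snapshot('top');s,sd=snapshot('scene')
cv2.imwrite('pics/top5.png',t);cv2.imwrite('pics/scene5.png',s)
a=cv2.resize(t[110:230,225:345],(400,400),interpolation=cv2.INTER_CUBIC)
b=cv2.resize(s[90:210,180:300],(400,400),interpolation=cv2.INTER_CUBIC)
cv2.imwrite('pics/crop5.png',np.hstack([a,b]))
E
```

```text
[0.57661695 0.00986391 0.18138932] 16.0 [ 0.05827731  0.04140419  0.99713819 -0.02459426] [-1.12019573  0.70833781  1.49207182  1.74968484 -0.72981962  1.25794305
  1.9986511 ] [ 0.58266984  0.84224559 -5.4644593 ] [-0.16606906  0.32409069 -0.04248011]
```

View pics/crop5.png

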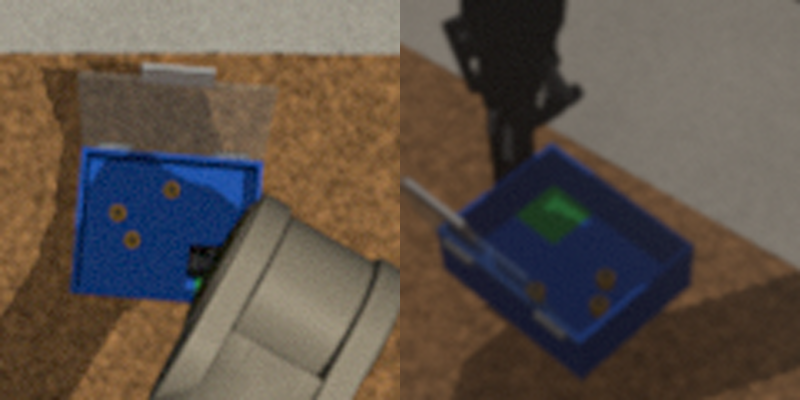

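The box is held roughly level with the lid open and the spacers still in place at top crop (118,213), (132,240), (171,190). I raise it and turn the green corner toward the base.

>>> drive_tool(
  increments=[
    {"gripper":0,"x":0,"y":0,"z":25,"roll":-5},
    {"gripper":0,"x":0,"y":0,"z":55,"roll":-12},
    {"gripper":0,"x":0,"y":0,"z":90,"roll":-19},
    {"gripper":0,"x":10,"y":0,"z":125,"roll":-26},
    {"gripper":0,"x":20,"y":0,"z":155,"roll":-32},
  ],
)

```text
clock: 16.6
tcp_pos: [0.5968, 0.0106, 0.3361]
eef_rot: [0.049, 0.317, 0.946, -0.039]
force: [1.2, 1.2, -4.4]
finger_gap: 0.008
grasp_force: 98.4
```

>>> drive_tool(
  increments=[
    {"gripper":0,"x":20,"y":0,"z":20,"roll":-4},
    {"gripper":0,"x":50,"y":0,"z":30,"roll":-8},
    {"gripper":0,"x":90,"y":0,"z":30,"roll":-8},
    {"gripper":0,"x":130,"y":0,"z":30,"roll":-8},
    {"gripper":0,"x":170,"y":0,"z":30,"roll":-8},
  ],
)

```text
clock: 17.1
tcp_pos: [0.7678, 0.0112, 0.3633]
eef_rot: [0.046, 0.379, 0.923, -0.043]
force: [2.8, 1.4, -2.4]
finger_gap: 0.0081
grasp_force: 98.5
```

>>> drive_tool(
  increments=[
    {"gripper":0,"x":50,"y":0,"z":0,"roll":0},
    {"gripper":0,"x":100,"y":0,"z":0,"roll":0},
    {"gripper":0,"x":150,"y":0,"z":0,"roll":0},
    {"gripper":0,"x":200,"y":0,"z":0,"roll":0},
    {"gripper":0,"x":250,"y":0,"z":0,"roll":0},
  ],
)

```text
clock: 17.6
tcp_pos: [0.8522, 0.0036, 0.316]
eef_rot: [0.065, 0.379, 0.922, -0.036]
force: [0.2, 0.8, -4.0]
finger_gap: 0.0082
grasp_force: 98.3
```

```bash
cat >> h.py <<'E'
from scipy.spatial.transform import Rotation as Rn
def st():
    o=env.get_obs();q=o['eef_rot'];r=Rn.from_quat([q[1],q[2],q[3],q[0]]).as_matrix()
    # box axes (grasped when tool had G): box = r @ G^T @ B
    G=Rn.from_quat([.041404,.997138,-.024594,.058277]).as_matrix();c,s=np.cos(-.0855),np.sin(-.0855)
    B=np.array([[c,-s,0],[s,c,0],[0,0,1]]);X=r@G.T@B
    print('clk',o['clock'],'tcp',o['tcp_pos'].round(3),'j',o['joint_positions'].round(2),'F',o['force'].round(1))
    print('box tilt: -x down',np.degrees(np.arcsin(X[2,0])).round(1),'-y down',np.degrees(np.arcsin(X[2,1])).round(1),'yaw',np.degrees(np.arctan2(X[1,0],X[0,0])).round(1))
E
python3 -c "
from h import *;st()"
```

```text
clk 17.6 tcp [0.852 0.004 0.316] j [-0.18  1.11  1.39  0.18 -1.19  1.89  0.85] F [ 0.2  0.8 -4. ]
box tilt: -x down 1.7 -y down 1.6 yaw -44.7
```

>>> drive_tool(
  increments=[
    {"gripper":0,"x":50,"y":0,"z":50,"roll":0},
    {"gripper":0,"x":100,"y":0,"z":100,"roll":0},
    {"gripper":0,"x":150,"y":0,"z":150,"roll":0},
    {"gripper":0,"x":200,"y":0,"z":200,"roll":0},
    {"gripper":0,"x":250,"y":0,"z":250,"roll":0},
  ],
)

```text
clock: 18.1
tcp_pos: [0.8401, -0.0011, 0.3721]
eef_rot: [0.087, 0.377, 0.922, -0.026]
force: [-0.5, -0.0, -5.5]
finger_gap: 0.008
grasp_force: 98.6
```

```bash
python3 -c "
from h import *;st()"
```

```text
clk 18.1 tcp [ 0.84  -0.001  0.372] j [-0.18  1.04  1.4   0.18 -1.18  1.91  0.87] F [-0.5 -0.  -5.5]
box tilt: -x down 3.6 -y down 3.5 yaw -44.4
```

>>> drive_tool(
  increments=[
    {"gripper":0,"x":50,"y":0,"z":0,"roll":0},
    {"gripper":0,"x":100,"y":0,"z":0,"roll":0},
    {"gripper":0,"x":150,"y":0,"z":0,"roll":0},
    {"gripper":0,"x":200,"y":0,"z":0,"roll":0},
    {"gripper":0,"x":250,"y":0,"z":0,"roll":0},
  ],
)

```text
clock: 18.6
tcp_pos: [0.8877, -0.0063, 0.3108]
eef_rot: [0.106, 0.375, 0.921, -0.019]
force: [-0.1, -0.6, -4.6]
finger_gap: 0.0081
grasp_force: 98.5
```

```bash
python3 -c "
from h import *;st()"
```

```text
clk 18.6 tcp [ 0.888 -0.006  0.311] j [-0.17  1.12  1.4   0.18 -1.21  1.79  0.86] F [-0.1 -0.6 -4.6]
box tilt: -x down 5.3 -y down 5.1 yaw -44.3
```

>>> drive_tool(
  increments=[
    {"gripper":0,"x":0,"y":0,"z":50,"roll":0},
    {"gripper":0,"x":0,"y":0,"z":100,"roll":0},
    {"gripper":0,"x":0,"y":0,"z":150,"roll":0},
    {"gripper":0,"x":0,"y":0,"z":200,"roll":0},
    {"gripper":0,"x":0,"y":0,"z":250,"roll":0},
  ],
)

```text
clock: 19.1
tcp_pos: [0.8154, -0.0093, 0.4571]
eef_rot: [0.124, 0.373, 0.919, -0.012]
force: [0.6, 0.2, -4.4]
finger_gap: 0.008
grasp_force: 99.0
```

```bash
python3 -c "
from h import *;st()"
```

```text
clk 19.1 tcp [ 0.815 -0.009  0.457] j [-0.18  0.94  1.4   0.18 -1.16  1.93  0.89] F [ 0.6  0.2 -4.4]
box tilt: -x down 7.0 -y down 6.6 yaw -44.2
```

>>> drive_tool(
  increments=[
    {"gripper":0,"x":50,"y":0,"z":0,"roll":0},
    {"gripper":0,"x":100,"y":0,"z":0,"roll":0},
    {"gripper":0,"x":150,"y":0,"z":0,"roll":0},
    {"gripper":0,"x":200,"y":0,"z":0,"roll":0},
    {"gripper":0,"x":250,"y":0,"z":0,"roll":0},
  ],
)

```text
clock: 19.6
tcp_pos: [0.8768, -0.0129, 0.3881]
eef_rot: [0.143, 0.371, 0.917, -0.005]
force: [-0.1, 0.9, -4.6]
finger_gap: 0.008
grasp_force: 99.0
```

>>> drive_tool(
  increments=[
    {"gripper":0,"x":50,"y":0,"z":50,"roll":0},
    {"gripper":0,"x":100,"y":0,"z":100,"roll":0},
    {"gripper":0,"x":150,"y":0,"z":150,"roll":0},
    {"gripper":0,"x":200,"y":0,"z":200,"roll":0},
    {"gripper":0,"x":250,"y":0,"z":250,"roll":0},
  ],
)

```text
clock: 20.1
tcp_pos: [0.868, -0.0172, 0.4329]
eef_rot: [0.166, 0.369, 0.915, 0.004]
force: [0.2, 0.3, -4.8]
finger_gap: 0.0081
grasp_force: 99.0
```

>>> drive_tool(
  increments=[
    {"gripper":0,"x":50,"y":0,"z":0,"roll":0},
    {"gripper":0,"x":100,"y":0,"z":0,"roll":0},
    {"gripper":0,"x":150,"y":0,"z":0,"roll":0},
    {"gripper":0,"x":200,"y":0,"z":0,"roll":0},
    {"gripper":0,"x":250,"y":0,"z":0,"roll":0},
  ],
)

```text
clock: 20.6
tcp_pos: [0.9238, -0.0198, 0.3676]
eef_rot: [0.186, 0.366, 0.912, 0.011]
force: [0.2, 0.2, -5.1]
finger_gap: 0.008
grasp_force: 99.0
```

```bash
python3 -c "
from h import *;st()"
```

```text
clk 20.6 tcp [ 0.924 -0.02   0.368] j [-0.15  1.07  1.4   0.18 -1.21  1.67  0.88] F [ 0.2  0.2 -5.1]
box tilt: -x down 12.6 -y down 11.5 yaw -44.2
```

>>> drive_tool(
  increments=[
    {"gripper":0,"x":0,"y":0,"z":50,"roll":0},
    {"gripper":0,"x":0,"y":0,"z":100,"roll":0},
    {"gripper":0,"x":0,"y":0,"z":150,"roll":0},
    {"gripper":0,"x":0,"y":0,"z":200,"roll":0},
    {"gripper":0,"x":0,"y":0,"z":250,"roll":0},
  ],
)

```text
clock: 21.1
tcp_pos: [0.8499, -0.0217, 0.5051]
eef_rot: [0.205, 0.364, 0.909, 0.018]
force: [0.1, -0.4, -4.4]
finger_gap: 0.0082
grasp_force: 99.1
```

```bash
python3 -c "
from h import *;st()"
```

```text
clk 21.1 tcp [ 0.85  -0.022  0.505] j [-0.17  0.9   1.4   0.18 -1.17  1.8   0.9 ] F [ 0.1 -0.4 -4.4]
box tilt: -x down 14.3 -y down 12.9 yaw -44.4
```

>>> drive_tool(
  increments=[
    {"gripper":0,"x":50,"y":0,"z":0,"roll":0},
    {"gripper":0,"x":100,"y":0,"z":0,"roll":0},
    {"gripper":0,"x":150,"y":0,"z":0,"roll":0},
    {"gripper":0,"x":200,"y":0,"z":0,"roll":0},
    {"gripper":0,"x":250,"y":0,"z":0,"roll":0},
  ],
)

```text
clock: 21.6
tcp_pos: [0.9175, -0.0238, 0.4353]
eef_rot: [0.225, 0.361, 0.905, 0.026]
force: [-0.3, -0.3, -4.6]
finger_gap: 0.0081
grasp_force: 99.0
```

>>> drive_tool(
  increments=[
    {"gripper":0,"x":50,"y":0,"z":50,"roll":0},
    {"gripper":0,"x":100,"y":0,"z":100,"roll":0},
    {"gripper":0,"x":150,"y":0,"z":150,"roll":0},
    {"gripper":0,"x":200,"y":0,"z":200,"roll":0},
    {"gripper":0,"x":250,"y":0,"z":250,"roll":0},
  ],
)

```text
clock: 22.1
tcp_pos: [0.911, -0.0262, 0.4754]
eef_rot: [0.247, 0.358, 0.9, 0.034]
force: [-0.2, 0.1, -6.1]
finger_gap: 0.0081
grasp_force: 99.2
```

>>> drive_tool(
  increments=[
    {"gripper":0,"x":50,"y":0,"z":0,"roll":0},
    {"gripper":0,"x":100,"y":0,"z":0,"roll":0},
    {"gripper":0,"x":150,"y":0,"z":0,"roll":0},
    {"gripper":0,"x":200,"y":0,"z":0,"roll":0},
    {"gripper":0,"x":250,"y":0,"z":0,"roll":0},
  ],
)

```text
clock: 22.6
tcp_pos: [0.9703, -0.0278, 0.4087]
eef_rot: [0.266, 0.354, 0.895, 0.041]
force: [0.0, 0.8, -4.8]
finger_gap: 0.008
grasp_force: 99.0
```

>>> drive_tool(
  increments=[
    {"gripper":0,"x":50,"y":0,"z":50,"roll":0},
    {"gripper":0,"x":100,"y":0,"z":100,"roll":0},
    {"gripper":0,"x":150,"y":0,"z":150,"roll":0},
    {"gripper":0,"x":200,"y":0,"z":200,"roll":0},
    {"gripper":0,"x":250,"y":0,"z":250,"roll":0},
  ],
)

```text
clock: 23.1
tcp_pos: [0.9612, -0.0296, 0.4569]
eef_rot: [0.289, 0.351, 0.889, 0.049]
force: [0.5, 0.9, -4.5]
finger_gap: 0.0078
grasp_force: 99.2
```

```bash
python3 -c "
from h import *;st()"
```

```text
clk 23.1 tcp [ 0.961 -0.03   0.457] j [-0.15  1.    1.4   0.18 -1.21  1.51  0.9 ] F [ 0.5  0.9 -4.5]
box tilt: -x down 22.2 -y down 19.2 yaw -45.6
```

>>> drive_tool(
  increments=[
    {"gripper":0,"x":50,"y":0,"z":0,"roll":0},
    {"gripper":0,"x":100,"y":0,"z":0,"roll":0},
    {"gripper":0,"x":150,"y":0,"z":0,"roll":0},
    {"gripper":0,"x":200,"y":0,"z":0,"roll":0},
    {"gripper":0,"x":250,"y":0,"z":0,"roll":0},
  ],
)

```text
clock: 23.6
tcp_pos: [1.0142, -0.0308, 0.3935]
eef_rot: [0.308, 0.347, 0.884, 0.057]
force: [0.4, -0.7, -4.6]
finger_gap: 0.0083
grasp_force: 99.0
```

>>> drive_tool(
  increments=[
    {"gripper":0,"x":50,"y":0,"z":50,"roll":0},
    {"gripper":0,"x":100,"y":0,"z":100,"roll":0},
    {"gripper":0,"x":150,"y":0,"z":150,"roll":0},
    {"gripper":0,"x":200,"y":0,"z":200,"roll":0},
    {"gripper":0,"x":250,"y":0,"z":250,"roll":0},
  ],
)

```text
clock: 24.1
tcp_pos: [1.0034, -0.032, 0.4478]
eef_rot: [0.33, 0.343, 0.877, 0.065]
force: [0.8, 0.5, -5.7]
finger_gap: 0.0083
grasp_force: 99.3
```

```bash
python3 -c "
from h import *;st()"
```

```text
clk 24.1 tcp [ 1.003 -0.032  0.448] j [-0.14  1.04  1.4   0.18 -1.23  1.38  0.9 ] F [ 0.8  0.5 -5.7]
box tilt: -x down 26.0 -y down 22.1 yaw -46.7
```

>>> drive_tool(
  increments=[
    {"gripper":0,"x":-15,"y":0,"z":0,"roll":0},
    {"gripper":0,"x":-40,"y":0,"z":0,"roll":0},
    {"gripper":0,"x":-75,"y":0,"z":0,"roll":0},
    {"gripper":0,"x":-115,"y":0,"z":0,"roll":0},
    {"gripper":0,"x":-155,"y":0,"z":-10,"roll":0},
  ],
)

```text
clock: 24.6
tcp_pos: [0.8471, -0.032, 0.4357]
eef_rot: [0.329, 0.343, 0.877, 0.065]
force: [0.3, 0.2, -0.8]
finger_gap: 0.008
grasp_force: 99.2
```

>>> drive_tool(
  increments=[
    {"gripper":0,"x":-40,"y":0,"z":-10,"roll":0},
    {"gripper":0,"x":-80,"y":0,"z":-20,"roll":0},
    {"gripper":0,"x":-120,"y":0,"z":-30,"roll":0},
    {"gripper":0,"x":-120,"y":0,"z":-30,"roll":0},
    {"gripper":0,"x":-120,"y":0,"z":-30,"roll":0},
  ],
)

```text
clock: 25.1
tcp_pos: [0.7277, -0.0299, 0.4045]
eef_rot: [0.327, 0.343, 0.878, 0.068]
force: [0.7, -0.2, -3.8]
finger_gap: 0.0078
grasp_force: 99.1
```

```bash
python3 - <<'E'
from h import *
st()
t,td=snapshot('top');s,sd=snapshot('scene');cv2.imwrite('pics/top6.png',t);cv2.imwrite('pics/scene6.png',s)
o=env.get_obs()
for n in('top','scene'): print(proj(n,o['tcp_pos']))
u,v=proj('top',o['tcp_pos']).astype(int);a=t[max(0,v-90):v+50,max(0,u-80):u+60]
u2,v2=proj('scene',o['tcp_pos']).astype(int);b=s[max(0,v2-60):v2+80,max(0,u2-70):u2+70]
f=lambda c:cv2.resize(c,(400,400*c.shape[0]//c.shape[1]),interpolation=cv2.INTER_CUBIC)
a,b=f(a),f(b);h=min(a.shape[0],b.shape[0]);cv2.imwrite('pics/crop6.png',np.hstack([a[:h],b[:h]]))
print('crop origins',max(0,u-80),max(0,v-90),max(0,u2-70),max(0,v2-60))
E
```

```text
clk 25.1 tcp [ 0.728 -0.03   0.404] j [-1.21  0.43  1.55  1.56 -0.57  0.9   1.21] F [ 0.7 -0.2 -3.8]
box tilt: -x down 25.5 -y down 22.4 yaw -46.5
[332.96058299 115.07879129]
[135.19636047  85.20462795]
crop origins 252 25 65 25
```

View pics/crop6.png

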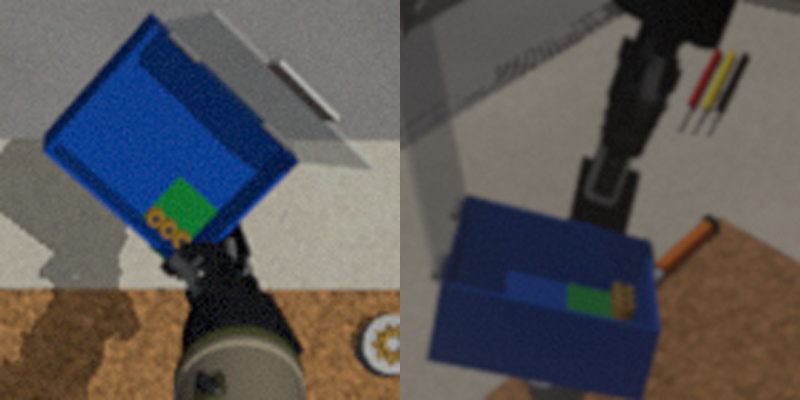

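Top crop: the three spacers lie in a row at (155,217), (168,227), (181,238), against the -x wall in the green corner, with the lid open. I check how tightly they are packed in box coordinates.

```bash
python3 - <<'E'
from h import *
t=cv2.imread('pics/top6.png');s=cv2.imread('pics/scene6.png')
o=env.get_obs();q=o['eef_rot'];r=Rn.from_quat([q[1],q[2],q[3],q[0]]).as_matrix()
G=Rn.from_quat([.041404,.997138,-.024594,.058277]).as_matrix();c,sn=np.cos(-.0855),np.sin(-.0855)
X=r@G.T@np.array([[c,-sn,0],[sn,c,0],[0,0,1]])
# at grasp: tcp (.578,.0099,.087) with box centre (.609,.093,0)
off=np.array([.609,.093,0])-np.array([.5784,.0099,.0865]);org=o['tcp_pos']+r@G.T@off
print('box origin',org.round(3),'corner z',(org+X@[-.0625,-.0775,0])[2].round(3))
def inbox(n,u,v,h):
    C,d=ray(n,u,v);C=X.T@(C-org);d=X.T@d;return (C+d*(h-C[2])/d[2])[:2]*1000
k=2.857
for u,v in[(155,217),(168,227),(181,238)]: print('spacer',inbox('top',252+u/k,25+v/k,.015).round(1))
for u,v in[(180,178),(215,212),(150,210)]: print('green',inbox('top',252+u/k,25+v/k,.004).round(1))
for u,v in[(45,145),(152,15),(297,158)]: print('rim corner',inbox('top',252+u/k,25+v/k,.05).round(1))
hsv=cv2.cvtColor(t,cv2.COLOR_BGR2HSV);m=cv2.inRange(hsv,(8,90,60),(28,255,255));mm=m*0;mm[90:115,298:322]=m[90:115,298:322]
ys,xs=np.nonzero(mm);P=np.array([inbox('top',x,y,.015) for x,y in zip(xs,ys)]);print('brass extent',P.min(0).round(1),P.max(0).round(1),len(P))
hsv=cv2.cvtColor(s,cv2.COLOR_BGR2HSV);m=cv2.inRange(hsv,(8,90,60),(28,255,255));mm=m*0;mm[120:138,136:150]=m[120:138,136:150]
ys,xs=np.nonzero(mm);print('scene brass px',xs.min(),xs.max(),ys.min(),ys.max(),len(xs))
for b in[(-.051,-.066,.0095),(-.051,-.051,.0095),(-.051,-.036,.0095),(-.0625,-.0775,.05),(-.0625,.0775,.05)]: print(b,proj('scene',org+X@np.array(b)).round(1),proj('top',org+X@np.array(b)).round(1))
E
```

```text
box origin [0.84  0.018 0.378] corner z 0.321
spacer [-54.7 -42.2]
spacer [-53.9 -56.5]
spacer [-53.7 -71.5]
green [-19.7 -38. ]
green [-21.4 -80.8]
green [-55.5 -38.6]
rim corner [-60.3  74.4]
rim corner [62.2 79.2]
rim corner [ 59.4 -79.5]
brass extent [-62.3 -77.5] [-47.7 -34.8] 85
scene brass px 139 146 124 135 73
(-0.051, -0.066, 0.0095) [140.4 127.4] [314.3 105.2]
(-0.051, -0.051, 0.0095) [140.6 130. ] [309.8 101.3]
(-0.051, -0.036, 0.0095) [140.8 132.8] [305.2  97.3]
(-0.0625, -0.0775, 0.05) [150.6 108.7] [316.1 118.5]
(-0.0625, 0.0775, 0.05) [154.6 137.5] [266.   75.6]
```

>>> drive_tool(
  increments=[
    {"gripper":0,"x":6,"y":0,"z":0,"roll":0},
    {"gripper":0,"x":14,"y":0,"z":0,"roll":0},
    {"gripper":0,"x":20,"y":0,"z":0,"roll":0},
    {"gripper":0,"x":24,"y":0,"z":0,"roll":0},
    {"gripper":0,"x":24,"y":0,"z":0,"roll":0},
  ],
)

```text
clock: 25.7
tcp_pos: [0.7539, -0.0329, 0.4052]
eef_rot: [0.329, 0.344, 0.877, 0.063]
force: [-0.0, -0.1, -5.5]
finger_gap: 0.0082
grasp_force: 99.2
```

>>> drive_tool(
  increments=[
    {"gripper":0,"x":0,"y":0,"z":0,"roll":0},
    {"gripper":0,"x":0,"y":0,"z":0,"roll":0},
    {"gripper":0,"x":0,"y":0,"z":0,"roll":0},
  ],
)

```text
clock: 26.0
tcp_pos: [0.753, -0.032, 0.4055]
eef_rot: [0.329, 0.343, 0.877, 0.065]
force: [-0.3, 0.1, -4.9]
finger_gap: 0.0081
grasp_force: 99.1
```

```bash
python3 - <<'E'
from h import *
st();t,_=snapshot('top');s,_=snapshot('scene')
f=lambda c:cv2.resize(c,(400,400),interpolation=cv2.INTER_CUBIC)
cv2.imwrite('pics/crop7.png',np.hstack([f(t[20:150,250:380]),f(s[40:240,60:260])]));print(env.get_obs()['joint_velocities'].round(3),env.get_obs()['joint_positions'][2])
td=np.load('pics/top0d.npy');t2,d2=snapshot('top')
print('spudger heights',[dpt('top',*proj('top',[.49+k*np.cos(.094),-.307+k*np.sin(.094),.018]),d2).round(3).tolist() for k in(-.04,-.02,0,.03,.07,.1)])
E
```

```text
clk 26.0 tcp [ 0.753 -0.032  0.406] j [-1.09  0.47  1.46  1.5  -0.6   0.91  1.21] F [-0.3  0.1 -4.9]
box tilt: -x down 25.9 -y down 22.1 yaw -46.6
[ 0.    -0.001 -0.001  0.002 -0.001  0.001  0.001] 1.4592439901999448
spudger heights [[0.45, -0.311, 0.016], [0.47, -0.309, 0.018], [0.49, -0.308, 0.014], [0.52, -0.306, 0.012], [0.56, -0.305, 0.003], [0.59, -0.301, 0.008]]
```

View pics/crop7.png

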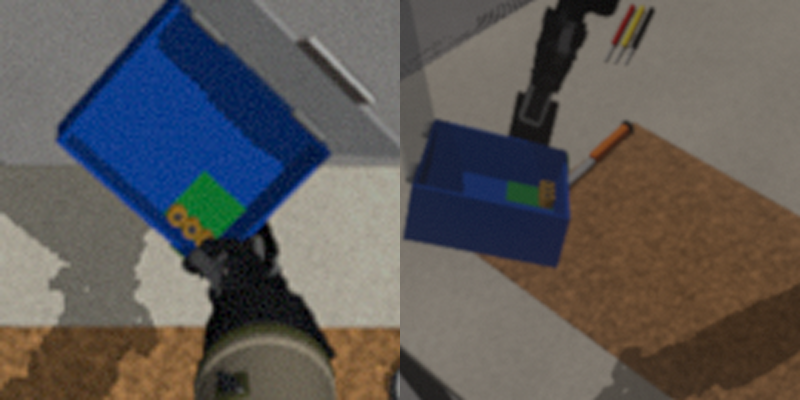

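The final view shows the box tilted, the lid open, the three spacers at top crop (178,215)–(205,240) in the green corner, and the spudger flat on the table. The arm is still, so I hand in.

```bash
python3 -c "
from h import *;print(ticket.hand_in())"
```

```text
the job is handed in; nothing more can be done
None
```

I opened the lid past upright, laid the spudger back flat, and handed in at about 26 s with the box held still, lid open, well clear of the table and tilted about 34°; all three spacers are packed in a row from the green corner along the -x wall, the third near the patch's edge, and I got the tilt by pushing the arm past its reach, since the moves offer no tilt.

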